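Start the tray-curing unit on the three-dot programme

ROBOT

A 7-joint arm with a two-finger parallel gripper is mounted at the origin on the work surface. World frame = base frame: x ahead of the robot, y to its left, z up, the work surface at z = 0. Lengths are in m, angles in rad, forces in N, time in s.
With the tool pointing down it reaches from about 0.35 to 0.9 m from the base axis. Payload 7.2 kg.
Tool frame: the origin (TCP) lies at the very end of the fingers, on their centre line; the grasp point (between the pads) lies 19 mm behind it; x points along the fingers, z is the direction in which the jaws open and shut, and the axes are right-handed (so a half turn about x gives the same grasp; the last joint's range is limited). The gripper opens to 88 mm and grips with 3 to 60 N. Pads are 20 mm wide; open, the fingers measure 115 mm over their backs; the gripper's body (75 mm by 178 mm) begins 61 mm behind the grasp point.
Start: joints at [-1.254, 0.411, -0.013, 1.596, 0.006, 1.134, -0.082], TCP at [0.235, 0.579, 0.223] pointing down, gripper open.
Joint ranges: [-2.95, 2.95], [-0.29, 1.99], [-1.47, 1.44], [0.14, 2.54], [-1.03, 4.17], [0.13, 1.85], [-2.86, 2.86]. Speed limits (rad/s): [2.39, 2.39, 3.01, 3.01, 3.14, 3.14, 3.14].

INTERFACE

Orientations are given as a unit quaternion [w, x, y, z].
In Python, from plant import * gives the robot as it stands.
- The arm moves only by the shell command python3 -m pendant 'ROWS' [OPENING] [FORCE]. ROWS is JSON, a list of rows, each a list of 2 entries, a list of its own where there are three numbers: the shift along the tool's x, y, z in units of 100 mm (1.0 is 100 mm), then the turn, a rotation vector about the tool's x, y, z in units of 90 degrees (1.0 is 90 degrees). In form: [[[x, y, z], [rx, ry, rz]], ...]. A call has 1 to 5 rows; each row is the pose to reach, as a shift and turn from the pose commanded when the call began, along the tool's axes at that moment; what a row does not reach only later rows make up. A row lasts 1/12 s, in which the tool goes at most 41.7 mm and 7.16 degrees, less where a joint would pass 70% of its speed; a pose out of reach is approached as far as the arm can. A call with a number of a shift or a turn outside -1 to 1 is refused whole. A call with a gripper value outside its range is refused whole. OPENING is the opening, from -1 (shut) to 1 (fully open), set as the call begins (- or left out, the last holds). The fingers move at their own pace and stop on an object; FORCE is the grip in N (left out, the last holds). Time passes only in rows, so rows that repeat a pose let the fingers close. It gives the time, the measured TCP pose, the force and the opening at its end, in the units of the state.
- get_obs(): the state, without advancing time (a new reading comes with each control period).
- snapshot(name): name is "side" or "top"; returns the picture (420x560x3 uint8, blue, green, red); there is no depth.
- camera_model(name): a dict with "intrinsics" (3x3 intrinsics, pixels), "distortion" ([k1, k2, p1, p2, k3] as OpenCV has them; the pictures are not rectified), "R" (3x3) and "t" (3): a world point X has camera coordinates R X + t. Camera axes: x right, y down, z forward; pixel columns grow to the right and rows downward; lengths in m; the calibration is good to about 2 mm. A picture is of the moment at which its call begins. camera_model takes no time and is no camera call.
- close_job(): hands the job in, once; it reports no verdict.
The state is a dict: "clock": time; "q": joint angles; "qvel": joint speeds; "effort": joint torques, N m; "ee_pos": TCP position; "tcp_rot": TCP orientation; "contact_force": force on the tool from outside, world axes, zero at the start; "ft_torque": the same for the moment, N m; "finger_gap": opening from 0.0 (shut) to 1.0 (fully open).
Only numpy, scipy, OpenCV 4.12 (cv2) and the standard library are available. Lean on these libraries where they do the work, as an engineer would, in place of code of your own. Each camera call takes 0.05 s, during which the arm holds its last target.

TASK

Start the tray-curing unit on its three-dot programme: push the open drawer fully home, push the upright tab of the rotary selector round until it has clicked in pointing at the mark of three dots, and only then press the round start button in until it bottoms, and let it come back. Work with the fingertips only: nothing is picked up, and the trays, bowl, spatula and plaster cast stay where they are.

Things in the scene. Friction and masses are not known exactly. Their poses are not given: they have to be found in the camera images.
- curer: The tray-curing unit, a low off-white box 240 deep (its x) x 270 wide (its y) x 105 mm high on the counter; it does not shift. Origin: centre of its underside. Its +x points to its back, away from the operator, its -x face is the front with the drawer. Its flat deck, 105 mm up, carries the selector, the marks and the start button; all offsets below are along its axes.
- drawer (a joint): Opening of the drawer in the unit's front, m: 0 = fully home (front panel flush with the unit's front), at the start 0.04 to 0.07 out towards the unit's -x. Front panel 220 wide, from 22 to 88 mm above the counter; it runs stiffly (about 2 N plus 12 N per m/s) and stays where it is left. A custom tray on its cast is fixed inside.
- drawer_lip (a point): Middle of the front edge of the drawer's grip lip, a bar 120 mm wide and 10 mm thick that sticks out 14 mm from the drawer's front panel, 80 mm above the counter; it moves with the drawer. Push here towards the unit's +x.
- selector_axis (a point): Point on the deck surface on the vertical turning axis of the selector, 30 mm in front of (-x) and 45 mm to the +y side of the unit's centre. The selector is a flat black hub of 31 mm radius and 11 mm height with one upright tab.
- selector (a joint): Angle of the selector in rad, anticlockwise seen from above: 0 (or any whole turn, 2 pi) = tab pointing at the three-dot mark. It turns endlessly either way and has a click stop at each of the six marks, 60 degrees apart (1.047 rad). It takes 3 to 4 N on the tab to leave a stop; past the half-way point a spring snaps it on to the next stop, and it does not run further by itself. At the start it stands at one of the other five marks.
- tab_tip (a point): Outer end of the tab, 52 mm from the selector's axis and 16 mm above the deck. The tab is an upright radial fin on the selector, 10 mm thick, from the hub out to 52 mm radius, its top 30 mm above the deck (19 mm above the hub), a thin light line along its top. Push on either broad side of it; its local x axis points outward along the tab.
- mark3: The three-dot mark on the deck: three dark raised dots (8 mm, just over 1 mm high) in one row, 68 mm from the selector's axis, towards the unit's front right (unit +x turned 120 degrees clockwise seen from above). Origin: the middle dot; x points outward from the selector's axis, y along the row. The six marks, one to six dots, run clockwise seen from above, one dot farthest from the operator (unit +x).
- start (a joint): Travel of the start button, m: 0 = up, 0.006 = fully down; sprung, about 1.5 N to begin and 5 N at the bottom, comes back by itself.
- start_top (a point): Centre of the top of the start button, a plain round grey button of 32 mm diameter in a 48 mm aluminium collar 12 mm high; its top is 18 mm above the deck. It is 60 mm in front of and 85 mm to the -y side of the unit's centre. It is the only button.
- tray_a: Loose chrome partial impression tray, a curved trough about 30 x 70 x 15 mm with a flat handle 38 mm long, lying on the rear right of the unit's deck, at least 90 mm behind the start button. Origin: middle of the trough's underside. Leave alone.
- tray_b: Loose chrome partial impression tray, a curved trough about 30 x 70 x 15 mm with a flat handle 38 mm long, on the counter left of the unit. Origin: middle of the trough's underside. Leave alone.
- bowl: Loose beige rubber mixing bowl, 120 mm across, 62 mm high, left of the unit. Origin: centre of its underside. Leave alone.
- spatula: Loose heavy stainless spatula lying flat, 210 mm long along its x, 14 mm high, on the counter near the robot at the front right. Origin: its middle, at counter level. Leave alone.
- cast: Loose plaster cast of a dental arch, 66 x 66 x 33 mm, right of the unit. Origin: centre of its underside. Leave alone.

How it is judged:
On the way, in this order (a step that is already met when the one before it is completed fails the run):
1. the drawer is fully home and the selector rests with its tab at the three-dot mark (value of joint drawer below 0.004 m and y of tab_tip in the frame of mark3 between -0.007 and 0.007 m and x of tab_tip in the frame of mark3 above -0.03 m and velocity of joint selector between -0.2 and 0.2 rad/s), for 0.2 s.
2. the start button is pressed in (value of joint start above 0.0045 m), for 0.04 s.
At the end, for the whole second after the job is handed in: The drawer is within 4 mm of fully home, the tab's outer end is within 7 mm sideways of the three-dot mark's centre line (8 degrees), the start button, pressed at least 4.5 of its 6 mm after both of these were so, has come back up (within 2 mm), and no loose thing has moved 15 mm (value of joint drawer below 0.004 m and y of tab_tip in the frame of mark3 between -0.007 and 0.007 m and x of tab_tip in the frame of mark3 above -0.03 m and value of joint start below 0.002 m and distance of each of tray_a, tray_b, bowl, spatula, cast from where it was at the start of the episode below 0.015 m); the robot touches nothing.
It fails at once if the start button is pressed before the drawer is home and the selector is on the three-dot mark (value of joint start above 0.003 m and not (value of joint drawer below 0.004 m and y of tab_tip in the frame of mark3 between -0.007 and 0.007 m and x of tab_tip in the frame of mark3 above -0.03 m)).
It fails at once if a tray, the bowl, the spatula or the cast is lifted, carried or shoved more than 15 mm (distance of any of tray_a, tray_b, bowl, spatula, cast from where it was at the start of the episode above 0.015 m).
It also fails if it takes over 58 s, if anything falls off the work surface, if the arm or the gripper's body presses on something with over 40 N, if the wrist force passes 120 N, or if a joint passes its speed limit or range.

## Working session

There is one attempt and no reset: what is moved stays moved. The work goes in short steps, Python scripts to look and compute and a shell command to move; the robot and the scene stay as the last step left them, time stands still between calls to the robot, and variables do not carry over. Pictures are saved under pics/ and viewed, and the job is handed in when it is done.

```bash
ls; mkdir -p pics; python3 - <<'E'
from plant import *
import cv2
for n in("top","side"):
    cv2.imwrite(f"pics/{n}0.png",snapshot(n)); c=camera_model(n); print(n,{k:(v.round(4).tolist() if hasattr(v,'round') else v) for k,v in c.items()})
print(get_obs())
E
```

```text
pics
top {'intrinsics': [[468.8475, 0.0, 278.1802], [0.0, 468.8475, 204.3949], [0.0, 0.0, 1.0]], 'distortion': [0.0048, 0.0, 0.0, 0.0, 0.0], 'R': [[-0.0102, -0.9999, -0.0085], [-0.9988, 0.0106, -0.0482], [0.0483, 0.008, -0.9988]], 't': [0.0195, 0.5039, 1.1781]}
side {'intrinsics': [[384.9127, 0.0, 279.2681], [0.0, 384.9127, 205.662], [0.0, 0.0, 1.0]], 'distortion': [-0.1123, 0.0, 0.0, 0.0, 0.0], 'R': [[-0.9903, -0.137, -0.0226], [-0.0588, 0.5609, -0.8258], [0.1258, -0.8165, -0.5635]], 't': [0.5345, 0.1131, 0.8539]}
{'clock': 0.1, 'q': array([-1.2541949 ,  0.41181989, -0.01269296,  1.59693719,  0.00560566,
        1.13427681, -0.08218845]), 'qvel': array([-0.00124616, -0.00110522, -0.00059095, -0.00170986, -0.00029975,
        0.00097229, -0.00080626]), 'effort': array([ 3.16013095e-03, -5.89100718e+01,  6.44181948e-01, -2.91712368e+01,
       -5.37357142e-02,  1.45088177e-02,  3.17968909e-05]), 'ee_pos': array([0.234492  , 0.57887138, 0.22190276]), 'tcp_rot': array([ 0.58598893, -0.39548156,  0.58676652,  0.39486246]), 'contact_force': array([-0.19444715,  0.45850598,  0.55353833]), 'ft_torque': array([ 0.00965084, -0.04066008,  0.01763445]), 'finger_gap': 1.0018675343079555}
```

View pics/top0.png

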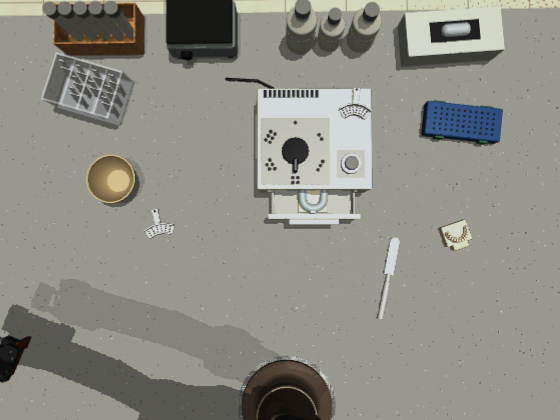

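View pics/side0.png

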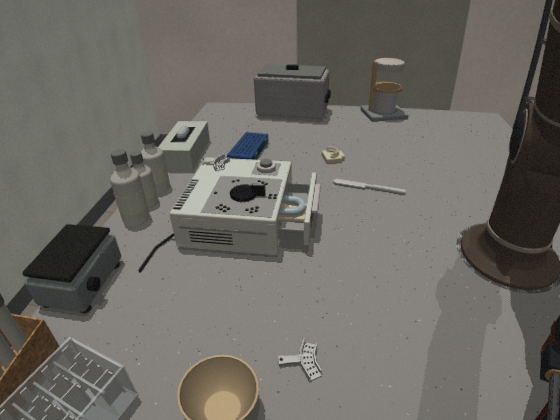

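```bash
python3 - <<'E'
import cv2
a=cv2.imread("pics/top0.png")[80:230,245:385]; cv2.imwrite("pics/topz.png",cv2.resize(a,None,fx=4,fy=4,interpolation=cv2.INTER_CUBIC))
a=cv2.imread("pics/side0.png")[140:260,165:335]; cv2.imwrite("pics/sidez.png",cv2.resize(a,None,fx=4,fy=4,interpolation=cv2.INTER_CUBIC))
E
```

```text
(no output)
```

View pics/topz.png

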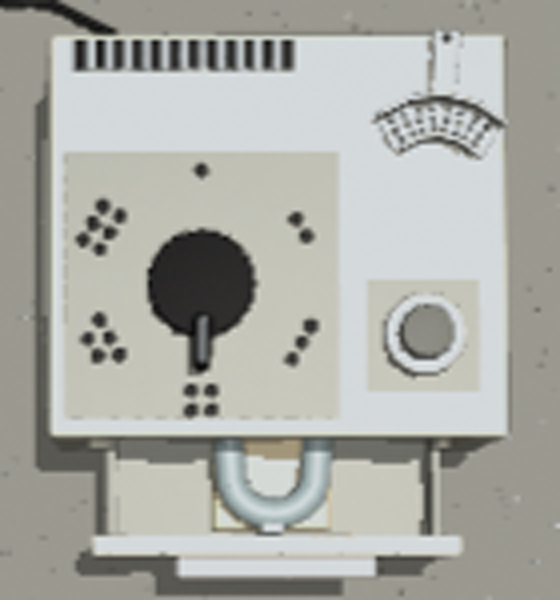

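View pics/sidez.png

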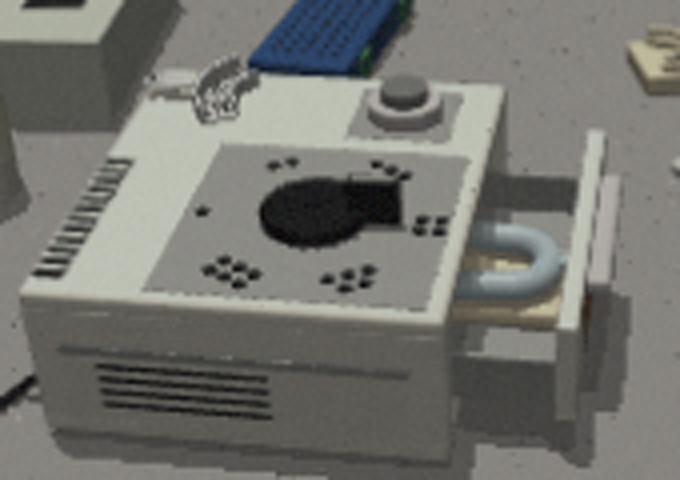

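```bash
cat > h.py <<'E'
from plant import *
import cv2,numpy as np
from scipy.optimize import least_squares
def ray(n,uv,z):
    c=camera_model(n); K=np.array(c["intrinsics"]);R=np.array(c["R"]);t=np.array(c["t"])
    p=cv2.undistortPoints(np.array([[uv]],float),K,np.array(c["distortion"]))[0,0]
    d=R.T@np.array([p[0],p[1],1]); o=-R.T@t
    return o+d*(z-o[2])/d[2]
def proj(n,X):
    c=camera_model(n); R=np.array(c["R"])
    return cv2.projectPoints(np.array(X,float).reshape(-1,3),cv2.Rodrigues(R)[0],np.array(c["t"]),np.array(c["intrinsics"]),np.array(c["distortion"]))[0][:,0]
E
python3 - <<'E'
from h import *
def m(r,a): return -.03+r*np.cos(np.radians(a)), .045+r*np.sin(np.radians(a))
L=[(.12,.135,.105),(.12,-.135,.105),(-.12,-.135,.105),(-.12,.135,.105),(-.03,.045,.116),(-.06,-.085,.123),(*m(68,0)[:0],*m(.068,0),.106),(*m(.068,-60),.106),(*m(.068,-120),.106),(*m(.068,180),.106)]
T=[(50,36),(504,36),(507,436),(50,436),(201,283),(427,331),(201,170),(301,227),(301,342),(201,400)]
S=[(134,78),(504,86),(450,322),(22,294),(312,208),(404,92),(202,211),(283,163),(390,171),(431,226)]
T=[((x-1.5)/4+245,(y-1.5)/4+80) for x,y in T]; S=[((x-1.5)/4+165,(y-1.5)/4+140) for x,y in S]
L=np.array(L)
def W(p,P):
    c,s=np.cos(p[2]),np.sin(p[2]); P=np.array(P); return np.c_[p[0]+c*P[:,0]-s*P[:,1],p[1]+s*P[:,0]+c*P[:,1],P[:,2]]
def ft(p): return (proj("top",W(p,L))-T)
def fs(p): return (proj("side",W(p,L))-S)[2:]
a=least_squares(lambda p:ft(p).ravel(),[.6,0,0]).x
b=least_squares(lambda p:fs(p).ravel(),[.6,0,0]).x
cc=least_squares(lambda p:np.r_[ft(p).ravel(),fs(p).ravel()],[.6,0,0],loss='soft_l1').x
print(a,b,cc);print(ft(a).round(1).tolist());print(fs(b).round(1).tolist())
p=cc
print("axis,start,mark3",W(p,[(-.03,.045,.105),(-.06,-.085,.123),(*m(.068,-120),.106)]).round(4))
f=lambda x,y:ray("top",((x-1.5)/4+245,(y-1.5)/4+80),.09)
f2=lambda u,v,z:ray("top",((u-1.5)/4+245,(v-1.5)/4+80),z)
print("tabtip",f2(201,371,.12),"panel front top",f2(277,554,.088),"lip",f2(277,577,.085), f2(180,577,.085), f2(376,577,.085))
f3=lambda u,v,z:ray("side",((u-1.5)/4+165,(v-1.5)/4+140),z)
print("side tab top outer",f3(403,184,.135),f3(350,176,.135), "lip corners",f3(619,180,.085),f3(598,282,.085))
E
```

```text
[ 0.65457442 -0.07229679 -0.01097315] [ 0.65071027 -0.09171723 -1.13112575] [ 0.65515304 -0.07225441 -0.0121071 ]
[[-0.3, -0.6], [0.3, -0.8], [0.5, 0.5], [-0.6, 0.5], [0.1, -0.2], [0.0, 0.2], [-0.0, 0.1], [0.0, 0.1], [0.1, 0.1], [0.0, 0.1]]
[[30.2, -25.0], [19.7, 4.5], [-19.8, -6.2], [13.2, 16.9], [3.3, -16.7], [8.7, -2.3], [-11.6, 9.4], [-43.6, 8.0]]
axis,start,mark3 [[ 0.6257 -0.0269  0.105 ]
 [ 0.5941 -0.1565  0.123 ]
 [ 0.591  -0.0854  0.106 ]]
tabtip [ 0.57267092 -0.02601574  0.12      ] panel front top [ 0.46689914 -0.07067847  0.088     ] lip [ 0.45329083 -0.07069163  0.085     ] [ 0.45388139 -0.01306245  0.085     ] [ 0.45268991 -0.12944993  0.085     ]
side tab top outer [ 0.57164477 -0.02372416  0.135     ] [ 0.60329348 -0.02938427  0.135     ] lip corners [ 0.45330173 -0.12306755  0.085     ] [ 0.45941009 -0.01035288  0.085     ]
```

```bash
cat >> h.py <<'E'
from scipy.spatial.transform import Rotation as Ro
def cur():
    o=get_obs(); q=o["tcp_rot"]; return o,Ro.from_quat([q[1],q[2],q[3],q[0]])
def tgt(pos,jaw=None):
    """shift in units of 100mm (tool axes), turn in 90deg units; jaw = yaw angle of tool z in world"""
    o,R=cur()
    s=R.inv().apply(np.array(pos)-o["ee_pos"])/.1
    print("shift",s.round(3),"len",np.linalg.norm(s).round(3))
    if jaw is not None:
        z=np.array([np.cos(jaw),np.sin(jaw),0]);x=np.array([0,0,-1.]);y=np.cross(z,x)
        D=R.inv()*Ro.from_matrix(np.c_[x,y,z]); print("turn",(D.as_rotvec()/(np.pi/2)).round(3))
def st():
    o,R=cur(); print("t",o["clock"],"pos",o["ee_pos"].round(4),"F",o["contact_force"].round(2),"gap",round(o["finger_gap"],3));print("axes(cols)",R.as_matrix().round(3).tolist())
E
python3 - <<'E'
from h import *
st(); 
for j in (1.5598,-1.5818): tgt([.41,-.07,.22],j)
E
```

```text
t 0.1 pos [0.2345 0.5789 0.2219] F [-0.19  0.46  0.55] gap 1.002
axes(cols) [[-0.0, -0.927, 0.375], [-0.001, 0.375, 0.927], [-1.0, -0.0, -0.001]]
shift [ 0.027 -4.062 -5.355] len 6.722
turn [-0.238 -0.001 -0.   ]
shift [ 0.027 -4.062 -5.355] len 6.722
turn [ 1.762e+00 -0.000e+00  1.000e-03]
```

```bash
python3 -m pendant '[[[0,-0.25,-0.33],[-0.08,0,0]],[[0,-0.5,-0.66],[-0.16,0,0]],[[0,-0.75,-0.98],[-0.238,0,0]],[[0,-0.75,-0.98],[-0.238,0,0]]]' -1 20; python3 - <<'E'
from h import *
st();tgt([.41,-.07,.22],1.5598)
E
```

```text
clock: 0.43
ee_pos: [0.2707, 0.4526, 0.2221]
tcp_rot: [0.501, -0.5, 0.503, 0.496]
contact_force: [0.4, 0.1, -0.3]
finger_gap: 0.733
t 0.4333 pos [0.2707 0.4526 0.2221] F [ 0.41  0.12 -0.34] gap 0.733
axes(cols) [[0.001, -1.0, 0.008], [-0.005, 0.008, 1.0], [-1.0, -0.001, -0.005]]
shift [ 0.05  -1.435 -5.215] len 5.409
turn [ 0.002 -0.003  0.001]
```

```bash
python3 -m pendant '[[[0,-0.13,-0.35],[0,0,0]],[[0,-0.26,-0.7],[0,0,0]],[[0,-0.38,-1],[0,0,0]]]'
python3 -m pendant '[[[0,-0.13,-0.35],[0,0,0]],[[0,-0.26,-0.7],[0,0,0]],[[0,-0.38,-1],[0,0,0]]]'
python3 -m pendant '[[[0,-0.13,-0.35],[0,0,0]],[[0,-0.26,-0.7],[0,0,0]],[[0,-0.38,-1],[0,0,0]]]'
python3 -m pendant '[[[0,-0.1,-0.35],[0,0,0]],[[0,-0.2,-0.7],[0,0,0]],[[0,-0.25,-1],[0,0,0]]]'
python3 -m pendant '[[[0,0,-0.35],[0,0,0]],[[0,0,-0.7],[0,0,0]],[[0,0,-1],[0,0,0]],[[0,0,-1],[0,0,0]]]'; python3 - <<'E'
from h import *
st();tgt([.42,-.07,.068],1.5598)
cv2.imwrite("pics/top1.png",snapshot("top"));cv2.imwrite("pics/side1.png",snapshot("side"))
E
```

```text
clock: 0.68
ee_pos: [0.3045, 0.3579, 0.2224]
tcp_rot: [0.503, -0.497, 0.503, 0.497]
contact_force: [0.5, -0.6, 0.2]
finger_gap: 0.511
clock: 0.93
ee_pos: [0.3415, 0.2572, 0.2226]
tcp_rot: [0.503, -0.497, 0.503, 0.497]
contact_force: [0.4, -0.7, 0.6]
finger_gap: 0.278
clock: 1.18
ee_pos: [0.3783, 0.1568, 0.2227]
tcp_rot: [0.503, -0.497, 0.503, 0.497]
contact_force: [0.1, 0.6, -0.6]
finger_gap: 0.052
clock: 1.43
ee_pos: [0.4026, 0.0565, 0.2228]
tcp_rot: [0.503, -0.497, 0.503, 0.497]
contact_force: [1.1, 0.5, 0.7]
finger_gap: 0.003
clock: 1.77
ee_pos: [0.4004, -0.0464, 0.2228]
tcp_rot: [0.504, -0.496, 0.505, 0.495]
contact_force: [0.5, -0.6, -0.3]
finger_gap: 0.005
t 1.7667 pos [ 0.4004 -0.0464  0.2228] F [ 0.49 -0.55 -0.27] gap 0.005
axes(cols) [[0.0, -1.0, 0.018], [-0.001, 0.018, 1.0], [-1.0, -0.0, -0.001]]
shift [ 1.549 -0.199 -0.231] len 1.579
turn [-0.005 -0.001  0.   ]
```

```bash
python3 -m pendant '[[[0.3,-0.1,-0.23],[0,0,0]],[[0.6,-0.1,-0.23],[0,0,0]],[[0.9,-0.1,-0.23],[0,0,0]],[[0.9,-0.1,-0.23],[0,0,0]]]'
python3 -m pendant '[[[0.3,0,0],[0,0,0]],[[0.62,0,0],[0,0,0]],[[0.62,0,0],[0,0,0]]]'; python3 - <<'E'
from h import *
st();tgt([.52-.010,-.07,.07],1.5598)
cv2.imwrite("pics/side1.png",snapshot("side"))
E
```

```text
clock: 2.2
ee_pos: [0.4077, -0.0629, 0.1286]
tcp_rot: [0.5, -0.496, 0.504, 0.499]
contact_force: [-0.7, 1.0, 0.5]
finger_gap: 0.003
clock: 2.45
ee_pos: [0.4084, -0.0627, 0.0678]
tcp_rot: [0.5, -0.496, 0.504, 0.499]
contact_force: [-0.5, -0.2, 0.4]
finger_gap: 0.007
t 2.45 pos [ 0.4084 -0.0627  0.0678] F [-0.54 -0.23  0.36] gap 0.007
axes(cols) [[-0.007, -1.0, 0.009], [-0.0, 0.009, 1.0], [-1.0, 0.007, -0.0]]
shift [-0.029 -1.016 -0.064] len 1.019
turn [ 0.001 -0.    -0.004]
```

View pics/side1.png

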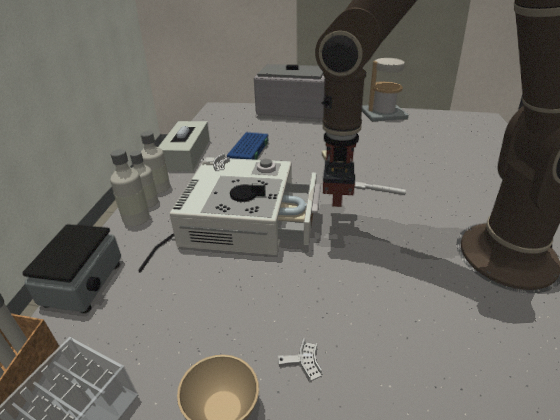

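The fingertips stand just in front of the lip (finger at pixel 337,200; lip at about 317,195). Pushing.

```bash
python3 -m pendant '[[[0,-0.16,0],[0,0,0]],[[0,-0.32,0],[0,0,0]],[[0,-0.48,0],[0,0,0]],[[0,-0.6,0],[0,0,0]],[[0,-0.7,0],[0,0,0]]]'
python3 -m pendant '[[[0,-0.08,0],[0,0,0]],[[0,-0.16,0],[0,0,0]],[[0,-0.22,0],[0,0,0]],[[0,-0.26,0],[0,0,0]],[[0,-0.28,0],[0,0,0]]]'; python3 - <<'E'
from h import *
st()
E
```

```text
clock: 2.92
ee_pos: [0.4815, -0.0642, 0.0729]
tcp_rot: [0.503, -0.497, 0.502, 0.498]
contact_force: [-2.9, 0.5, 2.8]
finger_gap: 0.003
clock: 3.33
ee_pos: [0.5093, -0.0653, 0.0709]
tcp_rot: [0.503, -0.497, 0.503, 0.497]
contact_force: [-3.2, 0.1, 1.5]
finger_gap: 0.002
t 3.3333 pos [ 0.5093 -0.0653  0.0709] F [-3.17  0.07  1.5 ] gap 0.002
axes(cols) [[0.001, -1.0, 0.011], [0.0, 0.011, 1.0], [-1.0, -0.001, 0.0]]
```

```bash
for i in 1; do python3 -m pendant '[[[0,-0.02,0],[0,0,0]],[[0,-0.03,0],[0,0,0]],[[0,-0.03,0],[0,0,0]]]'; python3 -m pendant '[[[0,-0.01,0],[0,0,0]],[[0,-0.02,0],[0,0,0]],[[0,-0.02,0],[0,0,0]]]'; done
```

```text
clock: 3.58
ee_pos: [0.5095, -0.0654, 0.0702]
tcp_rot: [0.502, -0.496, 0.504, 0.498]
contact_force: [-6.7, 1.6, 5.1]
finger_gap: 0.006
clock: 3.83
ee_pos: [0.5095, -0.0654, 0.0699]
tcp_rot: [0.501, -0.495, 0.505, 0.499]
contact_force: [-12.1, 0.9, 9.0]
finger_gap: 0.003
```

```bash
python3 -m pendant '[[[0,0.15,0],[0,0,0]],[[0,0.35,0],[0,0,0]],[[0,0.5,0],[0,0,0]]]'
python3 -m pendant '[[[-0.3,0,0.2],[0,0,0]],[[-0.6,0,0.5],[0,0,0]],[[-0.9,0,0.8],[0,0,0]],[[-0.9,0,0.8],[0,0,0]]]'; python3 - <<'E'
from h import *
st();tgt([.6246-.042,-.0273+.037,.16],1.5598)
a=snapshot("top");cv2.imwrite("pics/top2.png",cv2.resize(a[80:230,245:385],None,fx=4,fy=4,interpolation=cv2.INTER_CUBIC))
E
```

```text
clock: 4.08
ee_pos: [0.4627, -0.0652, 0.0705]
tcp_rot: [0.503, -0.497, 0.503, 0.497]
contact_force: [0.1, -0.0, 0.3]
finger_gap: 0.007
clock: 4.42
ee_pos: [0.4676, 0.0204, 0.1652]
tcp_rot: [0.504, -0.5, 0.499, 0.497]
contact_force: [0.6, -0.2, 0.5]
finger_gap: 0.006
t 4.4167 pos [0.4676 0.0204 0.1652] F [ 0.58 -0.23  0.54] gap 0.006
axes(cols) [[0.008, -1.0, 0.006], [0.004, 0.006, 1.0], [-1.0, -0.008, 0.004]]
shift [ 0.061 -1.15  -0.1  ] len 1.156
turn [0.003 0.002 0.005]
```

View pics/top2.png

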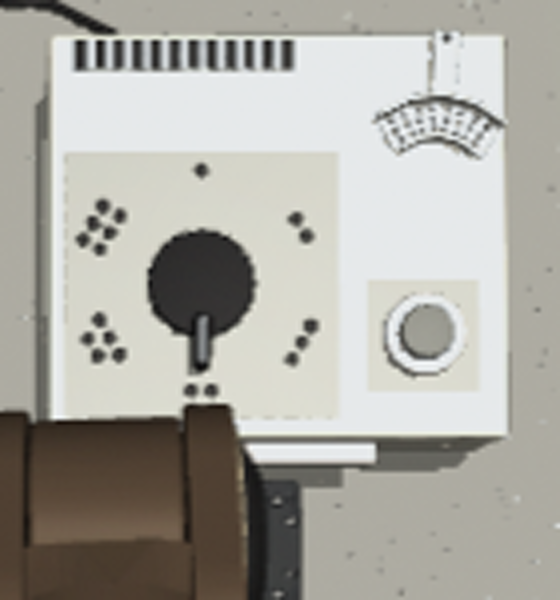

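Drawer panel is flush (only the lip, zoom 310,453, is visible past the front edge); the tab still points at the four-dot mark. Moving beside its +y side.

```bash
python3 -m pendant '[[[0,-0.4,0],[0,0,0]],[[0,-0.8,-0.05],[0,0,0]],[[0,-1,-0.05],[0,0,0]],[[0,-1,-0.05],[0,0,0]]]'
python3 -m pendant '[[[0,-0.14,0],[0,0,0]],[[0.2,-0.14,0],[0,0,0]],[[0.2,-0.14,0],[0,0,0]]]'; python3 - <<'E'
from h import *
st();tgt([.583,.013,.121],1.5598)
E
```

```text
clock: 4.8
ee_pos: [0.5681, 0.0075, 0.1595]
tcp_rot: [0.503, -0.498, 0.503, 0.496]
contact_force: [0.2, -0.2, 0.4]
finger_gap: 0.004
clock: 5.05
ee_pos: [0.5765, 0.0077, 0.1371]
tcp_rot: [0.501, -0.496, 0.505, 0.498]
contact_force: [-1.8, 0.1, -0.7]
finger_gap: 0.003
t 5.05 pos [0.5765 0.0077 0.1371] F [-1.76  0.08 -0.73] gap 0.003
axes(cols) [[-0.005, -1.0, 0.012], [-0.001, 0.012, 1.0], [-1.0, 0.005, -0.001]]
shift [ 0.16  -0.065  0.054] len 0.181
turn [-0.001 -0.001 -0.003]
```

```bash
python3 -m pendant '[[[0,-0.05,0.05],[0,0,0]],[[0.08,-0.05,0.05],[0,0,0]],[[0.16,-0.05,0.05],[0,0,0]],[[0.16,-0.05,0.05],[0,0,0]]]'; python3 - <<'E'
from h import *
st();tgt([.583,-.027-.005,.121],1.5598)
cv2.imwrite("pics/side3.png",cv2.resize(snapshot("side")[100:260,165:365],None,fx=4,fy=3.75))
E
```

```text
clock: 5.38
ee_pos: [0.5825, 0.014, 0.1232]
tcp_rot: [0.502, -0.497, 0.503, 0.498]
contact_force: [-0.2, 0.1, -0.1]
finger_gap: 0.005
t 5.3833 pos [0.5825 0.014  0.1232] F [-0.22  0.08 -0.11] gap 0.005
axes(cols) [[-0.002, -1.0, 0.011], [-0.0, 0.011, 1.0], [-1.0, 0.002, -0.0]]
shift [ 0.022 -0.01  -0.46 ] len 0.46
turn [ 0.    -0.    -0.001]
```

View pics/side3.png

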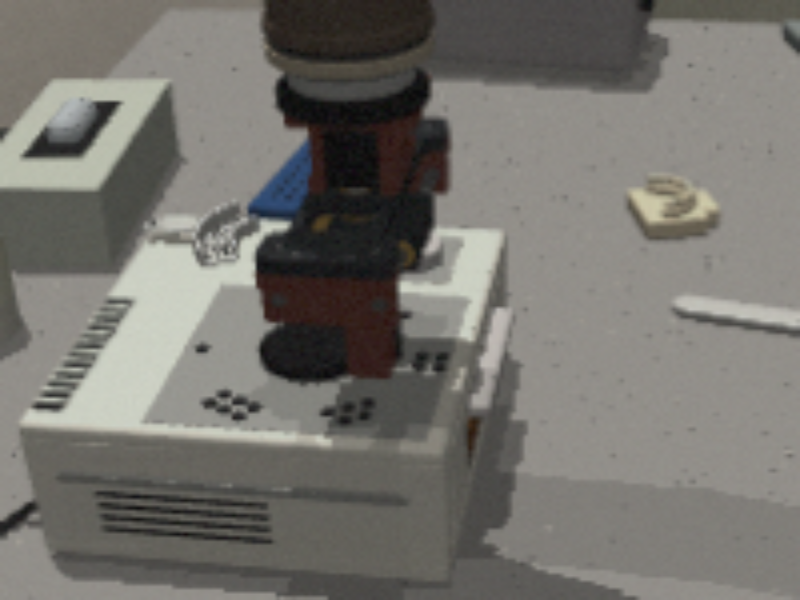

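Fingertips (zoom 375,360) are beside the tab's +y side, above the hub. Pushing to -y.

```bash
python3 -m pendant '[[[0,0,-0.07],[0,0,0]],[[0,0,-0.14],[0,0,0]],[[0,0,-0.2],[0,0,0]],[[0,0,-0.25],[0,0,0]],[[0,0,-0.3],[0,0,0]]]'
python3 -m pendant '[[[0,0,-0.05],[0,0,0]],[[0,0,-0.1],[0,0,0]],[[0,0,-0.13],[0,0,0]],[[0,0,-0.15],[0,0,0]],[[0,0,-0.15],[0,0,0]]]'; python3 - <<'E'
from h import *
st()
E
```

```text
clock: 5.85
ee_pos: [0.583, -0.0152, 0.125]
tcp_rot: [0.503, -0.497, 0.502, 0.498]
contact_force: [-3.4, 8.9, 2.9]
finger_gap: 0.003
clock: 6.27
ee_pos: [0.5831, -0.0311, 0.1249]
tcp_rot: [0.503, -0.497, 0.502, 0.497]
contact_force: [0.5, 2.7, 0.6]
finger_gap: 0.003
t 6.2667 pos [ 0.5831 -0.0311  0.1249] F [0.51 2.67 0.57] gap 0.003
axes(cols) [[0.0, -1.0, 0.011], [0.001, 0.011, 1.0], [-1.0, -0.0, 0.001]]
```

```bash
python3 -m pendant '[[[0,0,-0.03],[0,0,0]],[[0,0,-0.06],[0,0,0]],[[0,0,-0.06],[0,0,0]],[[0,0,-0.06],[0,0,0]]]'; python3 - <<'E'
from h import *
st()
cv2.imwrite("pics/side4.png",cv2.resize(snapshot("side")[100:260,165:365],None,fx=4,fy=3.75))
E
```

```text
clock: 6.6
ee_pos: [0.5827, -0.0383, 0.1246]
tcp_rot: [0.503, -0.497, 0.503, 0.497]
contact_force: [-0.1, -0.0, -0.6]
finger_gap: 0.007
t 6.6 pos [ 0.5827 -0.0383  0.1246] F [-0.06 -0.03 -0.59] gap 0.007
axes(cols) [[-0.0, -1.0, 0.012], [-0.001, 0.012, 1.0], [-1.0, 0.0, -0.001]]
```

View pics/side4.png

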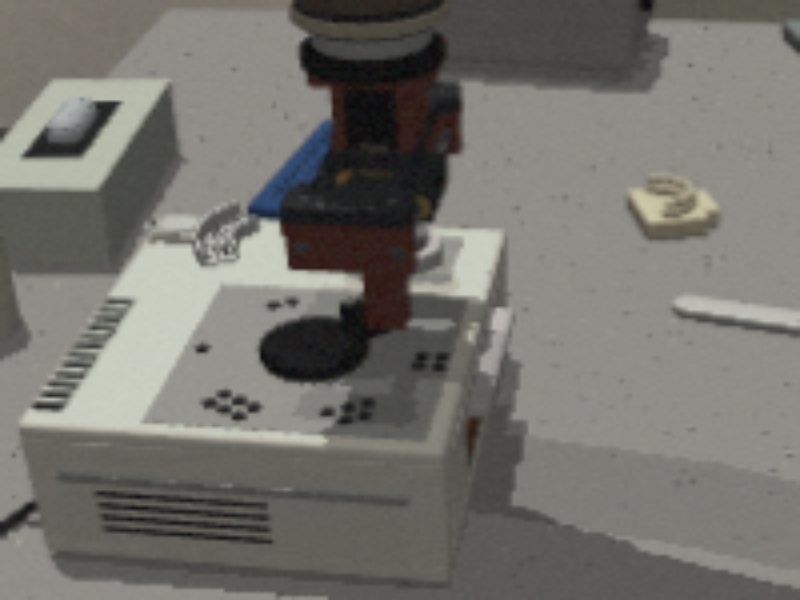

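Force gone to zero and the tab swung away: it snapped. Retract and look.

```bash
python3 -m pendant '[[[0,0,0.2],[0,0,0]],[[-0.1,0,0.2],[0,0,0]],[[-0.4,0,0.2],[0,0,0]],[[-0.5,0.3,0.2],[0,0,0]]]'
python3 -m pendant '[[[0,0.4,0],[0,0,0]],[[0,0.8,0],[0,0,0]],[[0,0.9,0],[0,0,0]],[[0,0.9,0],[0,0,0]]]'; python3 - <<'E'
from h import *
st()
cv2.imwrite("pics/top5.png",cv2.resize(snapshot("top")[80:230,245:385],None,fx=4,fy=4,interpolation=cv2.INTER_CUBIC))
cv2.imwrite("pics/side5.png",cv2.resize(snapshot("side")[100:260,165:365],None,fx=4,fy=3.75))
E
```

```text
clock: 6.98
ee_pos: [0.5581, -0.0173, 0.178]
tcp_rot: [0.504, -0.5, 0.501, 0.496]
contact_force: [0.2, -0.2, 1.6]
finger_gap: 0.003
clock: 7.32
ee_pos: [0.4606, -0.0165, 0.1754]
tcp_rot: [0.503, -0.497, 0.503, 0.498]
contact_force: [-0.6, -0.2, -0.5]
finger_gap: 0.008
t 7.3167 pos [ 0.4606 -0.0165  0.1754] F [-0.6  -0.16 -0.46] gap 0.008
axes(cols) [[-0.0, -1.0, 0.011], [0.001, 0.011, 1.0], [-1.0, 0.0, 0.001]]
```

View pics/top5.png

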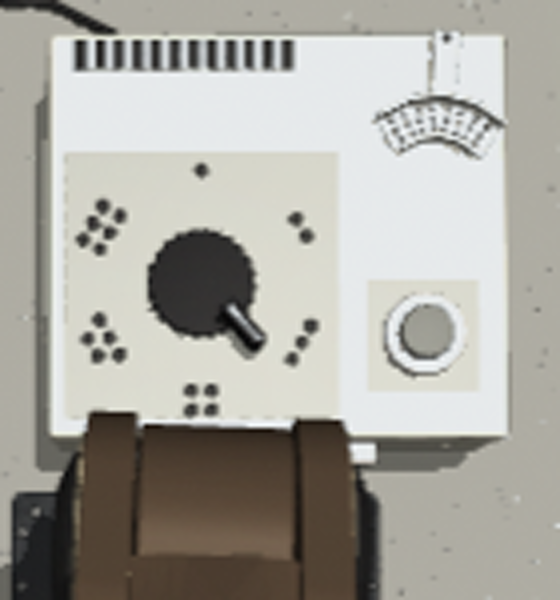

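View pics/side5.png

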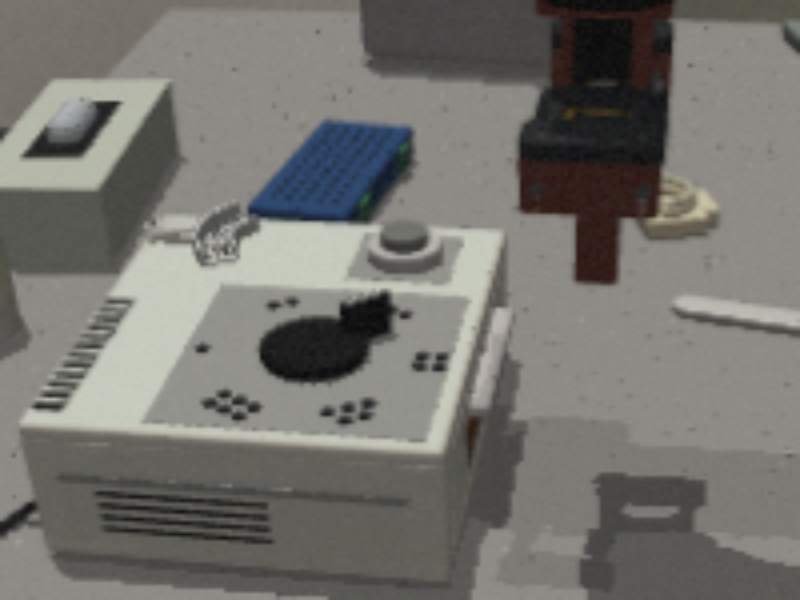

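```bash
python3 - <<'E'
from h import *
im=cv2.imread("pics/top5.png")
yaw=-.011;ax=np.array([.6251,-.027])
for d in (35,40,45,50,55,60):
    a=np.pi+yaw+np.radians(d)
    u=np.array([np.cos(a),np.sin(a)])
    P=[[*(ax+u*r),.135] for r in (.0,.031,.052)]
    q=(proj("top",P)-[245,80])*4+1.5; print(d,q.round().tolist())
# ridge estimate of light line
g=cv2.cvtColor(im,cv2.COLOR_BGR2GRAY)
cv2.imwrite("pics/tabz.png",cv2.resize(im[280:370,190:330],None,fx=5,fy=5,interpolation=cv2.INTER_CUBIC))
E
```

```text
35 [[202.0, 277.0], [234.0, 321.0], [255.0, 351.0]]
40 [[202.0, 277.0], [237.0, 318.0], [261.0, 346.0]]
45 [[202.0, 277.0], [241.0, 315.0], [267.0, 341.0]]
50 [[202.0, 277.0], [244.0, 311.0], [272.0, 335.0]]
55 [[202.0, 277.0], [247.0, 308.0], [277.0, 329.0]]
60 [[202.0, 277.0], [249.0, 304.0], [281.0, 322.0]]
```

View pics/tabz.png

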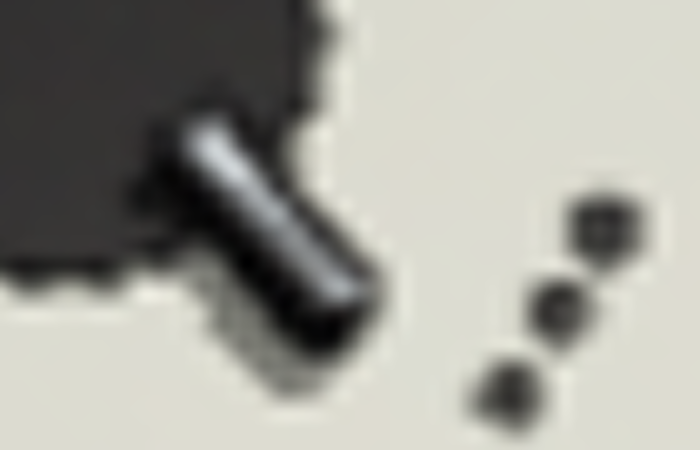

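```bash
python3 - <<'E'
from h import *
im=cv2.resize(snapshot("top")[80:230,245:385],None,fx=4,fy=4,interpolation=cv2.INTER_CUBIC)
print(get_obs()["clock"])
cv2.imwrite("pics/tabz2.png",cv2.resize(im[260:370,180:340],None,fx=5,fy=5,interpolation=cv2.INTER_CUBIC))
E
```

```text
7.4667
```

View pics/tabz2.png

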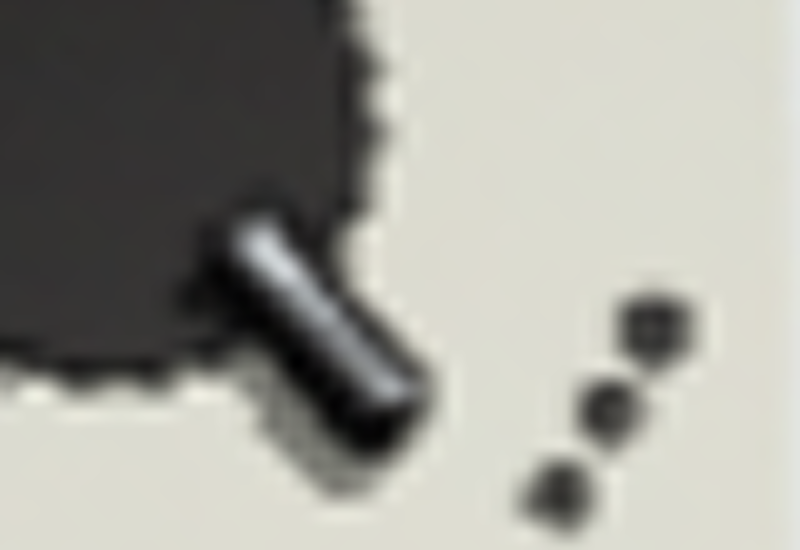

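```bash
python3 -m pendant '[[[0,0,0],[0,0,0]],[[0,0,0],[0,0,0]],[[0,0,0],[0,0,0]],[[0,0,0],[0,0,0]],[[0,0,0],[0,0,0]]]' >/dev/null; python3 -m pendant '[[[0,0,0],[0,0,0]],[[0,0,0],[0,0,0]],[[0,0,0],[0,0,0]],[[0,0,0],[0,0,0]],[[0,0,0],[0,0,0]]]' ; python3 - <<'E'
from h import *
s=snapshot("top")
cv2.imwrite("pics/raw6.png",s)
a=cv2.imread("pics/top5.png");im=cv2.resize(s[80:230,245:385],None,fx=4,fy=4,interpolation=cv2.INTER_CUBIC)
print(np.abs(a.astype(int)-im)[200:380,150:330].max(), get_obs()["clock"])
cv2.imwrite("pics/tabz3.png",cv2.resize(im[260:370,180:340],None,fx=5,fy=5,interpolation=cv2.INTER_CUBIC))
E
```

```text
clock: 8.3
ee_pos: [0.4632, -0.0159, 0.1747]
tcp_rot: [0.503, -0.497, 0.503, 0.497]
contact_force: [-0.1, 0.5, -0.4]
finger_gap: 0.004
3 8.35
```

View pics/tabz3.png

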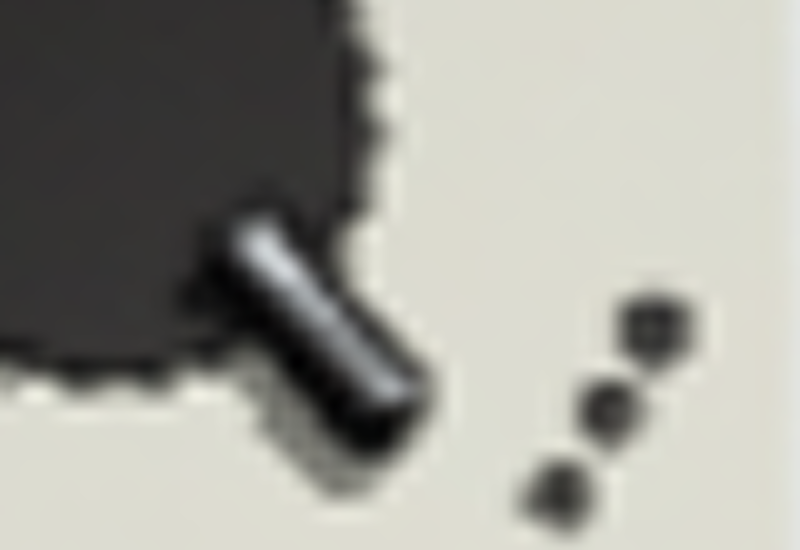

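The selector has not clicked: the light line gives about 43° of the 60° and it stands still. It needs pushing on, behind the tab, along its turning direction.

```bash
python3 -m pendant '[[[0,-0.4,-0.05],[0,0,0]],[[0,-0.8,-0.1],[0,0,0]],[[0,-1,-0.14],[0,0,0]],[[0,-1,-0.14],[0,0,0]]]'
python3 - <<'E'
from h import *
st();tgt([.5751,-.032,.122],1.5598)
E
```

```text
clock: 8.68
ee_pos: [0.5668, -0.0316, 0.1744]
tcp_rot: [0.503, -0.498, 0.503, 0.496]
contact_force: [-0.1, 0.9, 0.5]
finger_gap: 0.005
t 8.6833 pos [ 0.5668 -0.0316  0.1744] F [-0.05  0.9   0.5 ] gap 0.005
axes(cols) [[0.002, -1.0, 0.011], [-0.002, 0.011, 1.0], [-1.0, -0.002, -0.002]]
shift [ 0.524 -0.082 -0.002] len 0.53
turn [ 0.    -0.001  0.001]
```

```bash
python3 -m pendant '[[[0.2,-0.06,0.01],[0,0,0]],[[0.35,-0.06,0.01],[0,0,0]],[[0.52,-0.06,0.01],[0,0,0]],[[0.52,-0.06,0.01],[0,0,0]]]'
python3 - <<'E'
from h import *
st();tgt([.5894,-.048,.122],1.5598)
E
```

```text
clock: 9.02
ee_pos: [0.5666, -0.0297, 0.1197]
tcp_rot: [0.501, -0.496, 0.504, 0.499]
contact_force: [-1.1, -0.3, 0.4]
finger_gap: 0.003
t 9.0167 pos [ 0.5666 -0.0297  0.1197] F [-1.1  -0.3   0.44] gap 0.003
axes(cols) [[-0.005, -1.0, 0.011], [-0.0, 0.011, 1.0], [-1.0, 0.005, -0.0]]
shift [-0.024 -0.23  -0.18 ] len 0.293
turn [ 0.    -0.    -0.003]
```

```bash
python3 -m pendant '[[[-0.02,-0.05,-0.04],[0,0,0]],[[-0.02,-0.1,-0.08],[0,0,0]],[[-0.02,-0.14,-0.11],[0,0,0]],[[-0.02,-0.18,-0.14],[0,0,0]],[[-0.02,-0.18,-0.14],[0,0,0]]]'
python3 - <<'E'
from h import *
st();tgt([.5894,-.048,.122],1.5598)
E
python3 -m pendant '[[[0,-0.02,-0.02],[0,0,0]],[[0,-0.03,-0.04],[0,0,0]],[[0,-0.04,-0.04],[0,0,0]],[[0,-0.04,-0.04],[0,0,0]],[[0,-0.04,-0.04],[0,0,0]]]'
python3 - <<'E'
from h import *
st();tgt([.5894,-.048,.122],1.5598)
E
```

```text
clock: 9.43
ee_pos: [0.5881, -0.0453, 0.1255]
tcp_rot: [0.503, -0.498, 0.503, 0.496]
contact_force: [-0.7, -0.1, -0.1]
finger_gap: 0.005
t 9.4333 pos [ 0.5881 -0.0453  0.1255] F [-0.72 -0.1  -0.1 ] gap 0.005
axes(cols) [[0.002, -1.0, 0.012], [-0.0, 0.012, 1.0], [-1.0, -0.002, -0.0]]
shift [ 0.035 -0.013 -0.027] len 0.046
turn [-0.001 -0.     0.001]
clock: 9.85
ee_pos: [0.5905, -0.0482, 0.1246]
tcp_rot: [0.503, -0.497, 0.503, 0.497]
contact_force: [-1.3, 0.8, 1.5]
finger_gap: 0.003
t 9.85 pos [ 0.5905 -0.0482  0.1246] F [-1.26  0.8   1.51] gap 0.003
axes(cols) [[-0.001, -1.0, 0.011], [0.0, 0.011, 1.0], [-1.0, 0.001, 0.0]]
shift [0.026 0.011 0.002] len 0.028
turn [ 0.  0. -0.]
```

```bash
python3 -m pendant '[[[0,0.1,0.08],[0,0,0]],[[0,0.22,0.16],[0,0,0]],[[-0.3,0.3,0.2],[0,0,0]],[[-0.5,0.5,0.2],[0,0,0]],[[-0.5,0.9,0.2],[0,0,0]]]'
python3 -m pendant '[[[0,0.3,0],[0,0,0]],[[0,0.4,0],[0,0,0]],[[0,0.4,0],[0,0,0]]]'; python3 - <<'E'
from h import *
s=snapshot("top"); st()
cv2.imwrite("pics/raw7.png",s)
im=cv2.resize(s[80:230,245:385],None,fx=4,fy=4,interpolation=cv2.INTER_CUBIC)
cv2.imwrite("pics/tabz4.png",cv2.resize(im[260:370,180:340],None,fx=5,fy=5,interpolation=cv2.INTER_CUBIC))
E
```

```text
clock: 10.27
ee_pos: [0.5056, -0.027, 0.1781]
tcp_rot: [0.504, -0.5, 0.5, 0.495]
contact_force: [0.5, 0.5, 1.3]
finger_gap: 0.003
clock: 10.52
ee_pos: [0.4592, -0.0267, 0.175]
tcp_rot: [0.503, -0.497, 0.502, 0.498]
contact_force: [-0.0, -1.2, -0.2]
finger_gap: 0.005
t 10.5667 pos [ 0.4612 -0.0266  0.1752] F [0.9 0.9 0.6] gap 0.004
axes(cols) [[0.002, -1.0, 0.01], [0.001, 0.01, 1.0], [-1.0, -0.002, 0.001]]
```

View pics/tabz4.png

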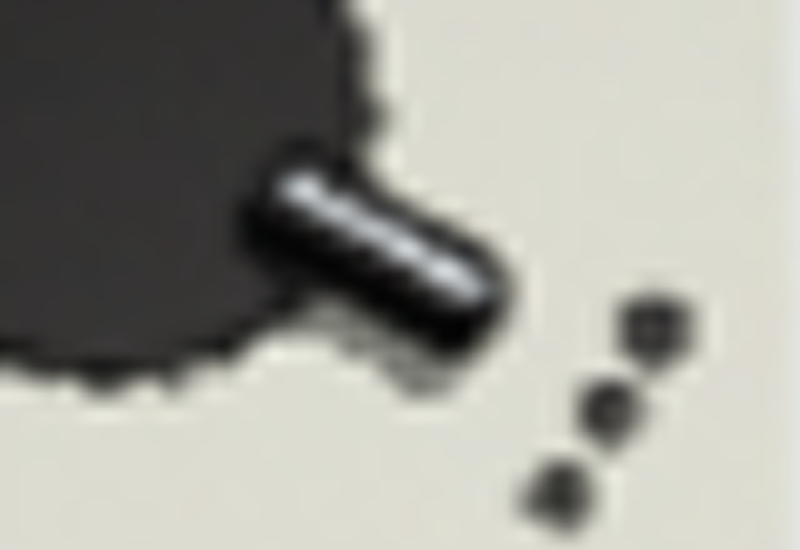

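Tab now lies at about 61° (line from zoom (295,185) to (480,285)), pointing at the three-dot mark. Drawer was seen home. On to the button.

```bash
python3 -m pendant '[[[0,-0.25,-0.3],[0,0,0]],[[0,-0.5,-0.6],[0,0,0]],[[0,-0.75,-0.9],[0,0,0]],[[0,-0.95,-1],[0,0,0]],[[0,-0.95,-1],[0,0,0]]]'
python3 -m pendant '[[[0,-0.2,-0.2],[0,0,0]],[[0,-0.36,-0.28],[0,0,0]],[[0,-0.36,-0.28],[0,0,0]],[[0,-0.36,-0.28],[0,0,0]]]'
python3 - <<'E'
from h import *
st();tgt([.5937,-.1566,.128],1.5598)
s=snapshot("top");cv2.imwrite("pics/top8.png",cv2.resize(s[80:230,245:385],None,fx=4,fy=4,interpolation=cv2.INTER_CUBIC))
cv2.imwrite("pics/side8.png",cv2.resize(snapshot("side")[100:260,165:365],None,fx=4,fy=3.75))
E
```

```text
clock: 10.98
ee_pos: [0.5597, -0.1316, 0.1743]
tcp_rot: [0.503, -0.498, 0.504, 0.495]
contact_force: [0.3, -0.4, -0.4]
finger_gap: 0.005
clock: 11.32
ee_pos: [0.5914, -0.1564, 0.1737]
tcp_rot: [0.502, -0.497, 0.503, 0.497]
contact_force: [-1.0, 0.3, -0.2]
finger_gap: 0.006
t 11.3167 pos [ 0.5914 -0.1564  0.1737] F [-1.04  0.33 -0.15] gap 0.006
axes(cols) [[-0.001, -1.0, 0.011], [-0.001, 0.011, 1.0], [-1.0, 0.001, -0.001]]
shift [ 0.457 -0.023 -0.001] len 0.457
turn [ 0.    -0.    -0.001]
```

View pics/side8.png

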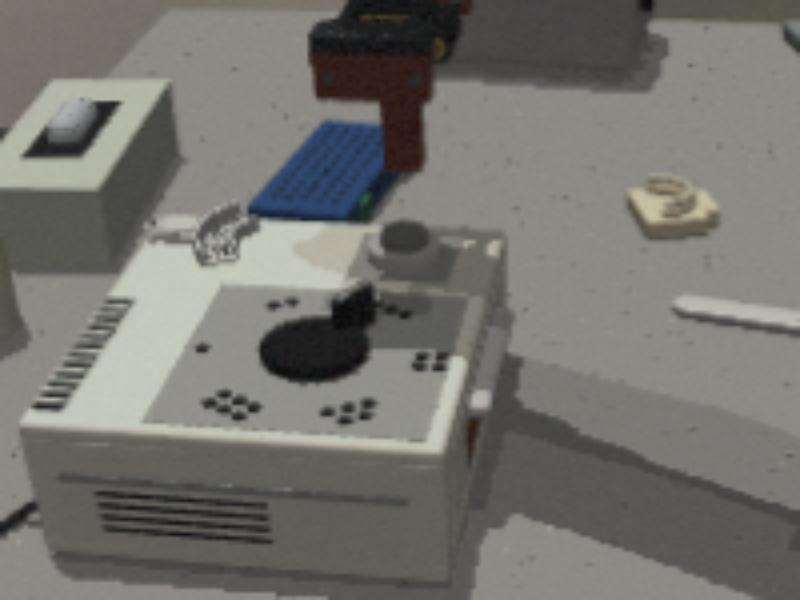

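```bash
python3 -m pendant '[[[0.15,-0.02,0],[0,0,0]],[[0.3,-0.02,0],[0,0,0]],[[0.4,-0.02,0],[0,0,0]],[[0.44,-0.02,0],[0,0,0]],[[0.44,-0.02,0],[0,0,0]]]'
python3 -m pendant '[[[0.04,0,0],[0,0,0]],[[0.07,0,0],[0,0,0]],[[0.1,0,0],[0,0,0]],[[0.12,0,0],[0,0,0]],[[0.12,0,0],[0,0,0]]]'
```

```text
clock: 11.83
ee_pos: [0.5918, -0.1556, 0.1298]
tcp_rot: [0.502, -0.497, 0.503, 0.498]
contact_force: [-0.2, 0.2, -0.2]
finger_gap: 0.002
clock: 12.25
ee_pos: [0.5932, -0.1563, 0.1212]
tcp_rot: [0.504, -0.497, 0.502, 0.497]
contact_force: [-7.0, 2.5, 18.8]
finger_gap: 0.008
```

```bash
python3 - <<'E'
from h import *
st(); o=get_obs(); print(o["effort"].round(1),o["q"].round(3))
s=snapshot("side");cv2.imwrite("pics/side9.png",cv2.resize(s[130:190,230:310],None,fx=10,fy=10,interpolation=cv2.INTER_CUBIC)[:600,:800])
st()
for z in (.123,.117): print(z,proj("side",[[.5937,-.1566,z]]))
E
```

```text
t 12.25 pos [ 0.5932 -0.1563  0.1212] F [-7.03  2.46 18.8 ] gap 0.008
axes(cols) [[0.002, -1.0, 0.011], [0.001, 0.011, 1.0], [-1.0, -0.002, 0.001]]
[  0.6 -47.5   7.1 -22.1   0.   -2.3   0. ] [-0.164  0.524  0.48   1.757 -0.295  0.93   1.998]
t 12.3 pos [ 0.5933 -0.1563  0.1212] F [-7.28  2.33 19.65] gap 0.006
axes(cols) [[0.002, -1.0, 0.011], [0.001, 0.011, 1.0], [-1.0, -0.002, 0.001]]
0.123 [[265.73774871 162.37676472]]
0.117 [[265.83466443 164.44137578]]
```

View pics/side9.png

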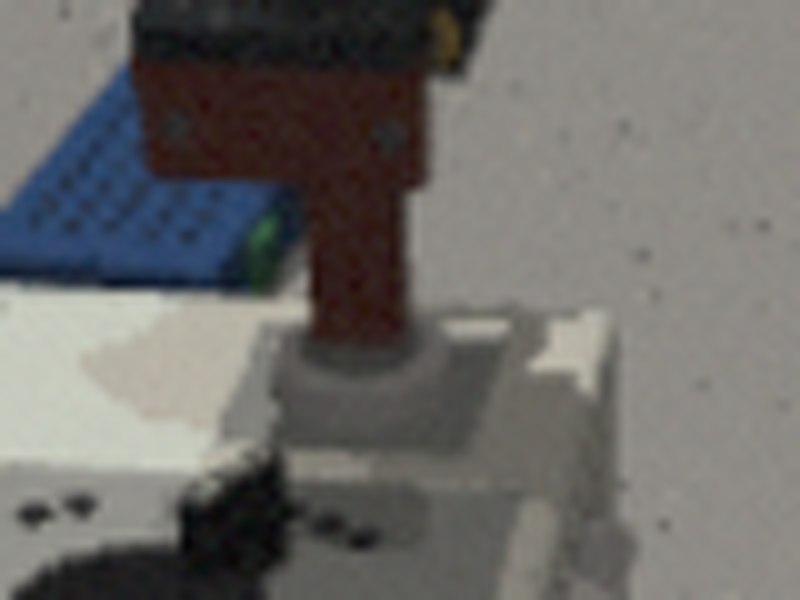

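```bash
python3 -m pendant '[[[0.01,0,0],[0,0,0]],[[0.01,0,0],[0,0,0]]]' | grep -E "pos|force"
for i in 1; do python3 -m pendant '[[[-0.03,0,0],[0,0,0]],[[-0.03,0,0],[0,0,0]]]' | grep -E "pos|force"
python3 -m pendant '[[[-0.015,0,0],[0,0,0]],[[-0.015,0,0],[0,0,0]]]' | grep -E "pos|force"
python3 -m pendant '[[[-0.015,0,0],[0,0,0]],[[-0.015,0,0],[0,0,0]]]' | grep -E "pos|force"
python3 -m pendant '[[[-0.015,0,0],[0,0,0]],[[-0.015,0,0],[0,0,0]]]' | grep -E "pos|force"
python3 -m pendant '[[[-0.015,0,0],[0,0,0]],[[-0.015,0,0],[0,0,0]]]' | grep -E "pos|force"
done
```

```text
ee_pos: [0.5933, -0.1563, 0.121]
contact_force: [-9.4, 4.0, 25.7]
ee_pos: [0.5932, -0.1563, 0.1223]
contact_force: [-1.0, -0.4, 3.4]
ee_pos: [0.5932, -0.1563, 0.1229]
contact_force: [0.0, 0.0, 4.5]
ee_pos: [0.5932, -0.1563, 0.124]
contact_force: [0.8, 0.3, 4.1]
ee_pos: [0.5931, -0.1563, 0.1254]
contact_force: [0.9, 0.1, 2.1]
ee_pos: [0.5926, -0.1563, 0.1267]
contact_force: [1.8, 1.1, 1.3]
```

The force curve (hard stop at z 0.121, then 4.5 → 1.3 N over 5.5 mm on release) shows that the button bottomed and came back up. Clear away and check.

```bash
python3 -m pendant '[[[-0.2,0,0],[0,0,0]],[[-0.5,0,0],[0,0,0]],[[-0.8,0,0],[0,0,0]],[[-0.9,0.3,0],[0,0,0]],[[-0.9,0.6,0],[0,0,0]]]'
python3 -m pendant '[[[0,0.4,0],[0,0,0]],[[0,0.8,0],[0,0,0]],[[0,1,0],[0,0,0]],[[0,1,0],[0,0,0]]]'; python3 - <<'E'
from h import *
s=snapshot("top"); a=cv2.imread("pics/top0.png"); st()
cv2.imwrite("pics/top10.png",s)
cv2.imwrite("pics/top10z.png",cv2.resize(s[80:230,245:385],None,fx=4,fy=4,interpolation=cv2.INTER_CUBIC))
cv2.imwrite("pics/side10.png",snapshot("side"))
E
```

```text
clock: 13.72
ee_pos: [0.5333, -0.1562, 0.2185]
tcp_rot: [0.503, -0.498, 0.502, 0.496]
contact_force: [-0.4, -1.0, -0.4]
finger_gap: 0.003
clock: 14.05
ee_pos: [0.4275, -0.1548, 0.2161]
tcp_rot: [0.503, -0.495, 0.504, 0.498]
contact_force: [0.0, 0.4, -0.4]
finger_gap: 0.003
t 14.1 pos [ 0.4304 -0.1545  0.2166] F [ 0.28 -0.41 -0.17] gap 0.003
axes(cols) [[-0.001, -1.0, 0.012], [0.002, 0.012, 1.0], [-1.0, 0.001, 0.002]]
```

View pics/top10z.png

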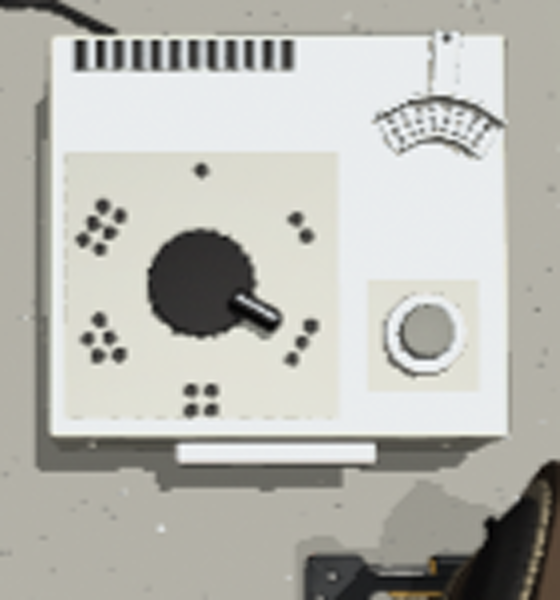

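View pics/side10.png

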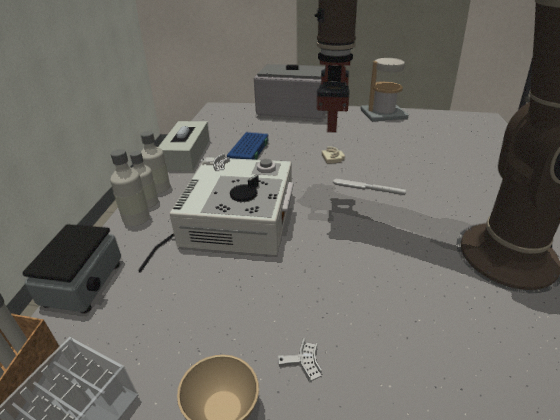

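View pics/top10.png

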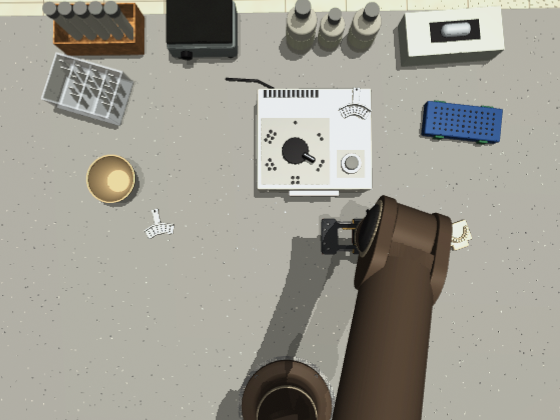

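```bash
python3 - <<'E'
from h import *
print(ray("top",((277-1.5)/4+245,(464-1.5)/4+80),.085), "expected home x .5206")
close_job()
E
```

```text
[ 0.52057463 -0.07162605  0.085     ] expected home x .5206
the job is handed in; nothing more can be done
```

The three-dot programme was started in the required order, and I handed the job in at about 14 s of the 58 s allowed. `close_job()` gives no verdict.

- **Drawer:** I pushed it home until it hit a hard stop at about 12 N. The last picture puts the front edge of the lip at x = 0.5206 m, exactly where it should be when fully home.
- **Selector:** The first push left the tab standing at about 43° of the 60° turn, without snapping on as described. I saw this in the picture and pushed again. The tab then measured about 61°, so it points at the three-dot mark within the 8° limit. I felt no distinct click; the pictures are the evidence that it is in place.
- **Start button:** I pressed it to a hard stop, about 26 N at most. On release the force fell from 4.5 to 1.3 N over roughly 5 mm, which fits the button's spring coming back up. The stop was at a TCP height of 0.121 m instead of the expected 0.117 m, so height readings were about 4 mm off. The side picture showed the button flush with its collar.
- **Loose things:** The trays, bowl, spatula and cast look unmoved by eye in the final pictures; I did not measure them. The gripper ended clear of everything.

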